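# Change over the ratchet gluing press: dry blank out, fresh blanks in

## Task

The blank in the press has dried: throw the pawl clear of the ratchet wheel, wind the jaw back, put that blank in the wicker basket, and stand every freshly glued blank upright in one row along the middle of the press bed between fence and jaw, flat faces against one another. Drop the pawl back on the wheel and wind the jaw up click by click until the whole row is held tight with the sprung plate pressed in about half way, never hard against its stop. Slide the glue spreader blade first, fully home, into the empty slot of the tool rack, and leave the glue bottle and the brush pot where they are.

Things in the scene. Friction and masses are not known exactly. Their poses are not given: they have to be found in the camera images.
- press: bench gluing press: a wooden base 395 x 110 x 14 mm on the table, fixed. Its frame: x runs from the fence along the bed towards the jaw and the knob, y across, z up; origin on the table under the middle of the fence's inner face. The bed (upper side of the base) is 14 mm above the table and open on both long sides
- fence: the press's fixed wooden end stop, 24 mm thick, 80 mm wide, standing 44 mm above the bed (top 58 mm above the table); its inner face looks along the press's +x; origin as the press's
- fence_face (a point): middle of the lower edge of the fence's inner face, at bed level (14 mm above the table); axes as the press's
- plate_face (a point): middle of the lower edge of the sprung wooden plate's face towards the fence, at bed level; the plate is 76 mm wide and its top is 58 mm above the table, the jaw block behind it just as high. Its distance from fence_face along the press's x is the free opening: 155 mm wound fully back, 10 mm fully closed
- plate (a joint): how far the sprung plate is pushed in towards the jaw block against its two springs, m: 0 free, 0.018 hard against its stop; about 1.5 N per mm. Half way is 0.009; one click of the wheel changes it by nearly 0.006 once the row is tight
- knob_grip (a point): on the knob's vertical axis at the height to grip (126 mm above the table). The knob is a black fluted round knob 41 mm in diameter and 32 mm tall (108 to 140 mm above the table) on top of a spindle that stands 280 mm from the fence's face along the press's x; at this height nothing else stands within 60 mm of its axis, and nothing above it
- knob (a joint): angle of the knob and ratchet wheel, rad, 0 (jaw fully back) to 6.6 (closed). It grows as the knob turns clockwise seen from above, and each radian moves the jaw 22 mm towards the fence. Light friction of its own. The wheel has 24 teeth (0.262 rad, 5.8 mm of jaw travel each): with the pawl on the teeth it turns clockwise only, clicking, and falls back by up to one tooth until the pawl catches; with the pawl thrown it turns both ways and the plate's springs push it back
- pawl (a joint): angle of the pawl, rad: about 0 to 0.12 lying on the ratchet teeth (it rises and drops by about 0.1 at each click), 0.66 thrown fully clear, where it stays. It is weighted and stays on either side: it falls to the teeth by itself below about 0.3 and to the thrown stop above about 0.45. It takes less than 1 N at the ball to move it
- pawl_ball (a point): centre of the black ball (16 mm in diameter) on the upright lever of the pawl, by which it is thrown; 73 mm from the knob's axis along the press's x. On the teeth it is 15 mm to the -y side of pawl_pivot (press frame) and 48 mm above it, thrown it is 17 mm to the +y side and 47 mm above it: its top is up to 122 mm above the table. Push it towards the press's +y to throw the pawl, towards -y to drop it
- pawl_pivot (a point): on the pawl's hinge axis (parallel to the press's x) below the ball, 63.5 mm above the table; the lever from here to the ball's centre is 50 mm long. The grey post that carries the hinge stands 5 to 13 mm nearer the knob and is 72 mm high. 38 mm to the press's +y side of its middle line
- blank_a: freshly glued candle-holder blank: a plain beech block, two halves glued face to face, 32 mm thick along its x (the pale glue line shows on top, across the thickness), 52 mm wide along its y, 80 mm tall along its z, about 0.1 kg; stands on end on the table at the start; origin at the centre of its underside. From two to four blanks are there; absent ones read None from the start
- blank_b: freshly glued candle-holder blank: a plain beech block, two halves glued face to face, 32 mm thick along its x (the pale glue line shows on top, across the thickness), 52 mm wide along its y, 80 mm tall along its z, about 0.1 kg; stands on end on the table at the start; origin at the centre of its underside. From two to four blanks are there; absent ones read None from the start
- blank_c: freshly glued candle-holder blank: a plain beech block, two halves glued face to face, 32 mm thick along its x (the pale glue line shows on top, across the thickness), 52 mm wide along its y, 80 mm tall along its z, about 0.1 kg; stands on end on the table at the start; origin at the centre of its underside. From two to four blanks are there; absent ones read None from the start
- blank_d: freshly glued candle-holder blank: a plain beech block, two halves glued face to face, 32 mm thick along its x (the pale glue line shows on top, across the thickness), 52 mm wide along its y, 80 mm tall along its z, about 0.1 kg; stands on end on the table at the start; origin at the centre of its underside. From two to four blanks are there; absent ones read None from the start
- dry_blank: the blank that has dried, of the same make and size (32 x 52 x 80 mm along its x, y, z, origin at the centre of its underside); at the start it stands on the press bed, clamped between fence and plate
- dry_middle (a point): middle of the dry blank, 40 mm up its z from its origin
- spreader: glue spreader lying flat on the table: steel blade 110 mm long (along its +x), 46 mm wide, 4 mm thick, in a wooden handle 90 mm long (along its -x), 24 mm wide, 18 mm tall; flat underside. Origin on the underside where the blade meets the handle; z up; 0.15 kg, its centre of mass in the blade about 16 mm from the handle
- rack: low plywood tool rack, fixed, 126 mm deep, 150 mm wide, 48 mm high, with two flat horizontal slots that open towards its -x; one holds an aluminium rule that sticks out 35 mm (its middle 71 mm to the rack's -y side of the empty slot's). Origin on the table below the middle of the empty slot's mouth; x points into the slot
- slot_mouth (a point): middle of the lower edge of the empty slot's mouth, 24 mm above the table; axes as the rack's (x into the slot). The slot is 58 mm wide, 12 mm high, 120 mm deep; the spreader is home when its handle's end meets the rack's face, the blade flat in the slot
- glue: white glue bottle, 56 mm in diameter, 150 mm tall, standing beyond the press, not to be disturbed; origin at the centre of its underside
- brush_pot: amber glass pot, 72 mm in diameter, 100 mm tall, standing beyond the press, not to be disturbed; origin at the centre of its underside
- basket: round open wicker basket for dried blanks, loose, at the left of the table: 170 mm in diameter at the rim, 140 mm at the foot, 65 mm tall, walls and bottom 6 mm thick, 0.25 kg; origin at the centre of its underside
Not all that is in view belongs to the job. What is shaped like the dry_blank but red is not meant. Leave any black look-alike of the blank_b alone.

How it is judged:
By the outcome, as a careful person would: the job done as asked, in the order asked, and still so for the second after the job is handed in, with the robot touching nothing.
Of blank_a, blank_b, blank_c, blank_d only 2 to 4 are there at a start; the rules pass over those that are not, and their reading is None.
At some moment in a run one of spreader, basket may be knocked a few centimetres aside while the robot is not near it.
Once in a run the grip may slacken for a moment while it holds something.
It also fails if it takes over 210 s, if anything falls off the work surface, if the arm or the gripper's body presses on something with over 40 N, if the wrist force passes 120 N, or if a joint passes its speed limit or range.

## Robot

A 7-joint arm with a two-finger parallel gripper is mounted at the origin on the work surface. World frame = base frame: x ahead of the robot, y to its left, z up, the work surface at z = 0. Lengths are in mm, angles in rad, forces in N, time in s.
With the tool pointing down it reaches from about 425 to 875 mm from the base axis. Payload 9.9 kg.
Tool frame: the origin (TCP) lies on the centre line of the jaws, within the pads' length; the fingertips stand 19 mm ahead of it and the grasp point (between the pads) is the TCP (arm.tip_reach is the distance from the TCP to the fingertips, in mm); z points along the fingers, y is the line along which they close (so a half turn about z gives the same grasp; the last joint's range is limited). The gripper opens to 85 mm and grips with 20 to 120 N. Pads are 22 mm wide; open, the fingers measure 114 mm over their backs; the gripper's body (76 mm by 85 mm) begins 54 mm behind the grasp point. The pads swing forward as they close: fully open they stand 13 mm farther back than shut.
Start: joints at [1.087, 0.576, 0.025, 1.437, -0.015, 1.129, -0.057], TCP at [262.738, -621.77, 250.289] pointing down, gripper open.
Joint ranges: [-2.76, 2.76], [-0.34, 2.15], [-1.52, 1.57], [0.19, 2.46], [-1.09, 4.23], [0.17, 1.99], [-2.82, 2.82]. Speed limits (rad/s): [2.22, 2.22, 3.01, 3.01, 3.14, 3.14, 3.14].

## Interface

Orientations are given as [roll, pitch, yaw] about the fixed x, y, z axes, in that order (R = Rz(yaw) Ry(pitch) Rx(roll)).
In Python, from station import arm, cams gives the robot as it stands. The module is installed in compiled form; this text tells all that it offers. Calls block until the motion is done:
- arm.reach(position, orientation): joint-space move of the TCP to a pose.
- arm.move_straight(position, vel=150, attitude=None, force_limit=None): straight line of the TCP; attitude=None keeps the orientation; vel is the mean speed in mm/s. With force_limit (N) it stops when the force on the tool has changed by that much, and returns True; else False.
- arm.move_joints(angles): joint-space move.
- arm.set_gripper(opening): opening from 0.0 (shut) to 1.0 (fully open); the grip force is fixed at half the most; returns when the fingers have stopped.
- arm.sleep(seconds).
- arm.solve_ik(position, orientation): joint angles nearest the present ones, or None.
- arm.read_state(): the state.
- cams.grab_frame(name): name is "scene" or "side" or "wrist"; returns the picture (384x512x3 uint8, red, green, blue); there is no depth.
- cams.calibration(name): a dict with "fov_y" (degrees; the focal length in pixels is half the picture's height over the tangent of half this angle, whatever the lens; pixels are square), "cx", "cy" (the principal point, pixels), "rvec" (rotation vector, rad) and "tvec" (3), from world to camera coordinates, as OpenCV has them; the wrist camera has in their place "hand_eye" (4x4, takes a point from camera to tool coordinates, whose origin is the TCP and whose axes are the flange's). Camera axes: x right, y down, z forward; pixel columns grow to the right and rows downward; lengths in mm; the calibration is good to about 2 mm. The wrist camera is an equidistant fisheye: a pixel r from the principal point sees the ray r / f radians off the axis. A picture is of the moment at which its call begins: read the wrist's pose just before it. calibration takes no time and is no camera call.
A pose or a line that the arm cannot do raises arm.PlanningError and nothing moves.
- arm.job_done(): hands the job in; it is judged then, once.
The state is a dict: "time": time; "q": joint angles; "qd": joint speeds; "joint_efforts": joint torques, N m; "position": TCP position; "orientation": TCP orientation; "wrist_force": force on the tool from outside, world axes, zero at the start; "ft_torque": the same for the moment, N m; "grip_width": opening from 0.0 (shut) to 1.0 (fully open); "finger_force": force on a finger pad.
Only numpy, scipy, OpenCV 4.12 (cv2) and the standard library are available. Lean on these libraries where they do the work, as an engineer would, in place of code of your own. Each camera call takes 0.05 s, during which the arm holds its last target. There are 200 camera calls.

## Working session

There is one attempt and no reset: what is moved stays moved. The work goes in short steps, each a Python script; the robot and the scene stay as the last script left them, time stands still between calls to the robot, and variables do not carry over. Pictures are saved under pics/ and viewed, at most 14 in all, crops included, and the job is handed in when it is done.

```bash
mkdir -p pics; python3 - <<'E'
from station import arm, cams
import cv2
for n in ("scene","side","wrist"):
    f=cams.grab_frame(n); cv2.imwrite(f"pics/{n}0.png",f[:,:,::-1]); print(n,cams.calibration(n))
s=arm.read_state();print(s['time'],s['position'],s['orientation'],s['grip_width'],arm.tip_reach)
a=cv2.imread("pics/scene0.png");cv2.imwrite("pics/scene0b.png",cv2.resize(a,(800,600),interpolation=cv2.INTER_CUBIC))
a=cv2.imread("pics/side0.png");cv2.imwrite("pics/side0b.png",cv2.resize(a,(800,600),interpolation=cv2.INTER_CUBIC))
E
```

```text
scene {'fov_y': 44.31894198727815, 'cx': 251.83278743997582, 'cy': 184.26313039653525, 'rvec': array([ 1.8997383 ,  1.63808184, -0.66465926]), 'tvec': array([ -67.06848319, -353.54884916, 1752.8903212 ])}
side {'fov_y': 43.2837234210351, 'cx': 254.553652926119, 'cy': 187.52643911192757, 'rvec': array([ 0.93295133, -2.3367716 ,  1.25740122]), 'tvec': array([ 414.31219198,  324.62381414, 1136.98714991])}
wrist {'fov_y': 65.70646984690485, 'cx': 254.7401323438513, 'cy': 189.615473989851, 'hand_eye': array([[-1.45102497e-04, -9.54985256e-01, -2.96653233e-01,
         7.64059238e+01],
       [ 9.99999699e-01, -3.64757662e-04,  6.85095303e-04,
        -5.01130742e-01],
       [-7.62462452e-04, -2.96653044e-01,  9.54985021e-01,
        -1.24156718e+02],
       [ 0.00000000e+00,  0.00000000e+00,  0.00000000e+00,
         1.00000000e+00]])}
0.15 [ 262.64283434 -621.4551711   249.62337264] [-3.14027234e+00  6.75202638e-05  3.99869746e-01] 1.0024350872190342 19.0
```

View pics/scene0b.png

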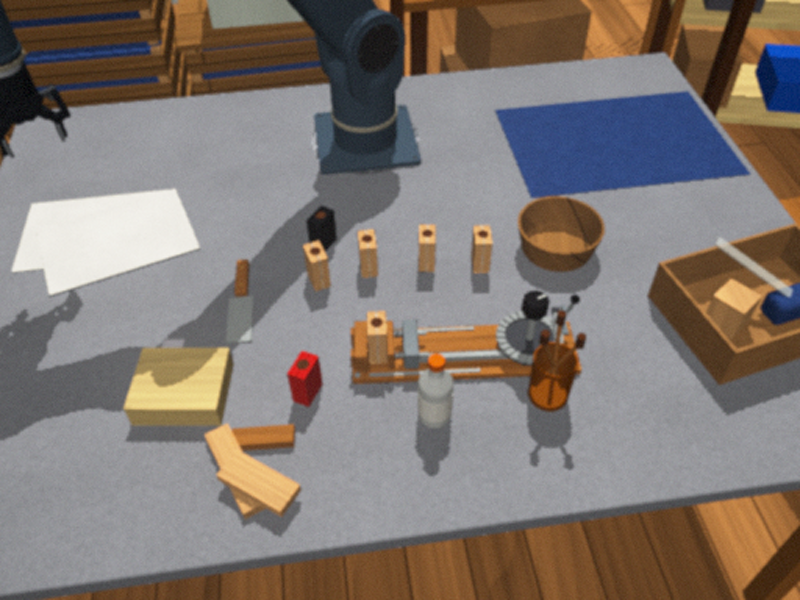

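View pics/side0b.png

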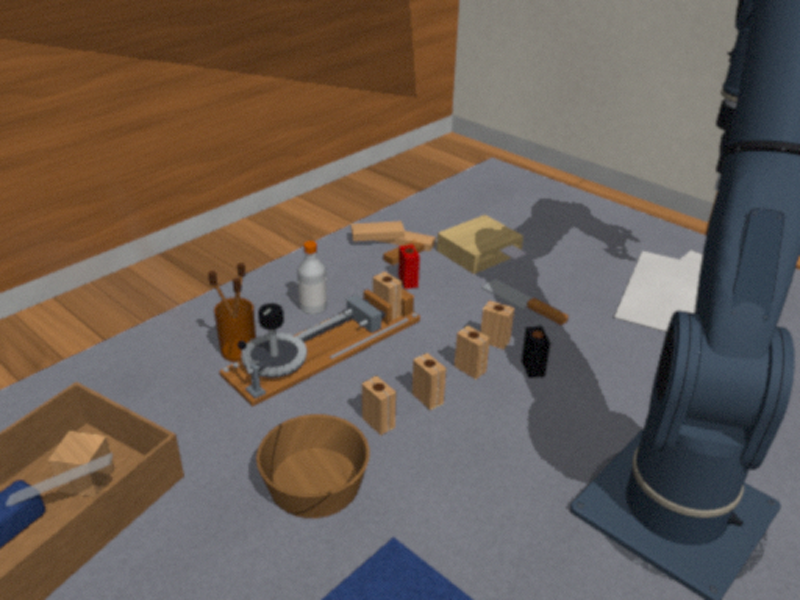

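The scene holds four fresh blanks, the black and red decoys, the press (fence to the robot's right, knob to its left), the basket at left, the spreader, and the yellow rack at right. Next: rough ray positions, then wrist views.

```bash
cat > h.py <<'E'
from station import arm, cams
import numpy as np, cv2
from scipy.spatial.transform import Rotation as Ro
def campose(n):
    c=cams.calibration(n)
    if n=="wrist":
        s=arm.read_state(); T=np.eye(4); T[:3,:3]=Ro.from_euler('xyz',s['orientation']).as_matrix(); T[:3,3]=s['position']
        M=T@c['hand_eye']; return M[:3,:3],M[:3,3],c
    R=cv2.Rodrigues(c['rvec'])[0]; return R.T,-R.T@c['tvec'],c
def rays(px,P,n):
    R,o,c=P; px=np.atleast_2d(px).astype(float); f=192/np.tan(np.radians(c['fov_y'])/2)
    d=(px-[c['cx'],c['cy']])/f
    if n=="wrist":
        r=np.linalg.norm(d,axis=1,keepdims=True)+1e-12; v=np.hstack([d/r*np.sin(r),np.cos(r)])
    else: v=np.hstack([d,np.ones((len(d),1))])
    return v@R.T,o
def hit(px,z,P,n):
    v,o=rays(px,P,n); return o+v*((z-o[2])/v[:,2:])
def proj(X,P,n):
    R,o,c=P; X=np.atleast_2d(X); v=(X-o)@R; f=192/np.tan(np.radians(c['fov_y'])/2)
    if n=="wrist":
        r=np.linalg.norm(v[:,:2],axis=1,keepdims=True); d=v[:,:2]/(r+1e-9)*np.arctan2(r,v[:,2:])
    else: d=v[:,:2]/v[:,2:]
    return d*f+[c['cx'],c['cy']]
def ortho(img,P,n,z,x0,x1,y0,y1,s):
    """top view on plane z: col=(y1-y)*s, row=(x1-x)*s"""
    W,H=int((y1-y0)*s),int((x1-x0)*s); c,r=np.meshgrid(np.arange(W),np.arange(H))
    X=np.stack([x1-r/s,y1-c/s,np.full(c.shape,z)],-1).reshape(-1,3)
    m=proj(X,P,n).astype(np.float32).reshape(H,W,2)
    return cv2.remap(img,m[...,0],m[...,1],cv2.INTER_CUBIC)
def down(yaw): return [np.pi,0,yaw]
E
python3 - <<'E'
from h import *
P=campose("scene"); k=1.5625
for nm,p,z in [("fence",(362,330),58),("blank1",(316,250),80),("b2",(368,237),80),("b3",(428,232),80),("b4",(482,234),80),("dry",(376,318),94),("knob",(537,300),135),("ball",(575,299),115),("basket",(560,250),0),("sprHandleEnd",(241,262),9),("sprtip",(240,340),2),("rackTL",(140,348),48),("rackTR",(231,348),48),("rackBR",(222,407),48),("rackBL",(128,407),48),("glue",(434,415),0),("pot",(550,400),0),("black",(322,215),80),("red",(305,360),80)]:
    print(nm,hit(np.array(p)/k,z,P,"scene")[0].round())
for p in [(500,0,350),(500,-200,350),(500,100,350),(600,-350,350)]:
  for yaw in np.arange(-3,3.2,.5):
    q=arm.solve_ik(p,down(yaw)); print(p,yaw,None if q is None else np.round(q,1)) if q is not None else 0
E
```

```text
fence [632. -75.  58.]
blank1 [ 443. -140.   80.]
b2 [423. -39.  80.]
b3 [428.  76.  80.]
b4 [450. 176.  80.]
dry [639. -50.  94.]
knob [677. 214. 135.]
ball [668. 285. 115.]
basket [438. 345.   0.]
sprHandleEnd [ 379. -292.    9.]
sprtip [ 574. -295.    2.]
rackTL [ 604. -459.   48.]
rackTR [ 628. -302.   48.]
rackBR [ 748. -316.   48.]
rackBL [ 725. -467.   48.]
glue [784.  25.   0.]
pot [785. 223.   0.]
black [ 346. -122.   80.]
red [ 699. -176.   80.]
(500, 0, 350) -3.0 [ 0.6  0.3 -0.9  1.7  0.3  1.2  1.3]
(500, 0, 350) -2.5 [ 0.8  0.4 -1.3  1.7  0.4  1.3  1.6]
(500, 0, 350) -2.0 [ 0.8  0.4 -1.3  1.7  0.4  1.3  2.1]
(500, 0, 350) -1.5 [-0.9  0.5  1.4  1.7 -0.5  1.3 -2.5]
(500, 0, 350) -1.0 [-0.1  0.2 -0.   1.7  0.   1.2 -2.7]
(500, 0, 350) -0.5 [ 0.   0.2 -0.2  1.7  0.   1.2 -2.2]
(500, 0, 350) 0.0 [ 0.1  0.2 -0.3  1.7  0.1  1.2 -1.7]
(500, 0, 350) 0.5 [ 0.2  0.2 -0.3  1.7  0.1  1.2 -1.3]
(500, 0, 350) 1.0 [ 0.2  0.2 -0.4  1.7  0.1  1.2 -0.8]
(500, 0, 350) 1.5 [ 0.3  0.3 -0.5  1.7  0.1  1.2 -0.3]
(500, 0, 350) 2.0 [ 0.4  0.3 -0.6  1.7  0.2  1.2  0.2]
(500, 0, 350) 2.5 [ 0.4  0.3 
[... 1647 characters left out ...]
(600, -350, 350) -2.5 [ 1.   0.8 -1.3  1.2  0.8  1.7  2.1]
(600, -350, 350) -2.0 [-0.1  0.9  1.4  1.2 -0.8  1.6 -2.5]
(600, -350, 350) -1.5 [ 0.2  0.6  0.5  1.2 -0.3  1.4 -2.4]
(600, -350, 350) -1.0 [ 0.3  0.6  0.4  1.2 -0.2  1.4 -2. ]
(600, -350, 350) -0.5 [ 0.3  0.6  0.2  1.2 -0.1  1.4 -1.5]
(600, -350, 350) 0.0 [ 0.4  0.6  0.1  1.2 -0.1  1.4 -1.1]
(600, -350, 350) 0.5 [ 0.5  0.6 -0.   1.2  0.   1.4 -0.6]
(600, -350, 350) 1.0 [ 0.5  0.6 -0.1  1.2  0.1  1.4 -0.2]
(600, -350, 350) 1.5 [ 0.6  0.6 -0.3  1.2  0.1  1.4  0.3]
(600, -350, 350) 2.0 [ 0.7  0.6 -0.4  1.2  0.2  1.4  0.7]
(600, -350, 350) 2.5 [ 0.7  0.6 -0.5  1.2  0.3  1.4  1.2]
(600, -350, 350) 3.0 [ 0.8  0.6 -0.7  1.2  0.4  1.5  1.6]
```

```bash
python3 - <<'E'
from h import *
for nm,p,y0,y1 in [("A",(480,100,340),-190,410),("B",(480,-260,340),-560,40)]:
    arm.reach(p,down(0)); arm.sleep(.3)
    P=campose("wrist"); f=cams.grab_frame("wrist")[:,:,::-1]
    np.savez(f"pics/{nm}.npz",R=P[0],o=P[1],img=f); print(nm,P[1])
    cv2.imwrite(f"pics/{nm}.png",f)
    o=ortho(np.ascontiguousarray(f),P,"wrist",58 if nm=="A" else 0,350,800,y0,y1,4/3)
    for y in range(-600,450,100):
        if y0<y<y1: cv2.line(o,(int((y1-y)*4/3),0),(int((y1-y)*4/3),599),(255,255,0),1); cv2.putText(o,str(y),(int((y1-y)*4/3),12),0,.4,(0,0,255))
    for x in range(400,800,100): cv2.line(o,(0,int((800-x)*4/3)),(799,int((800-x)*4/3)),(255,255,0),1)
    cv2.imwrite(f"pics/{nm}o.png",o)
print(arm.read_state()['time'])
E
```

```text
A [556.25728994 100.46807922 464.11758257]
B [ 556.4529763  -258.41993627  464.24872318]
4.8833
```

View pics/Ao.png

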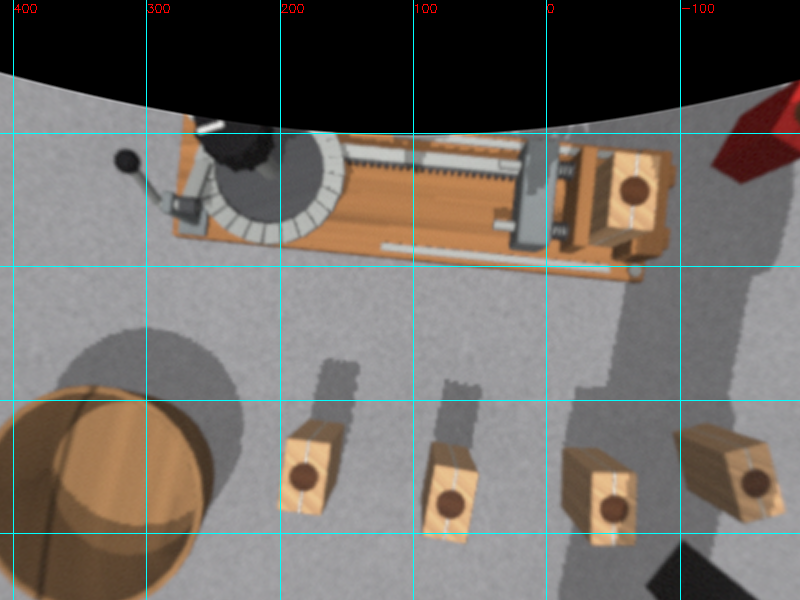

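View pics/Bo.png

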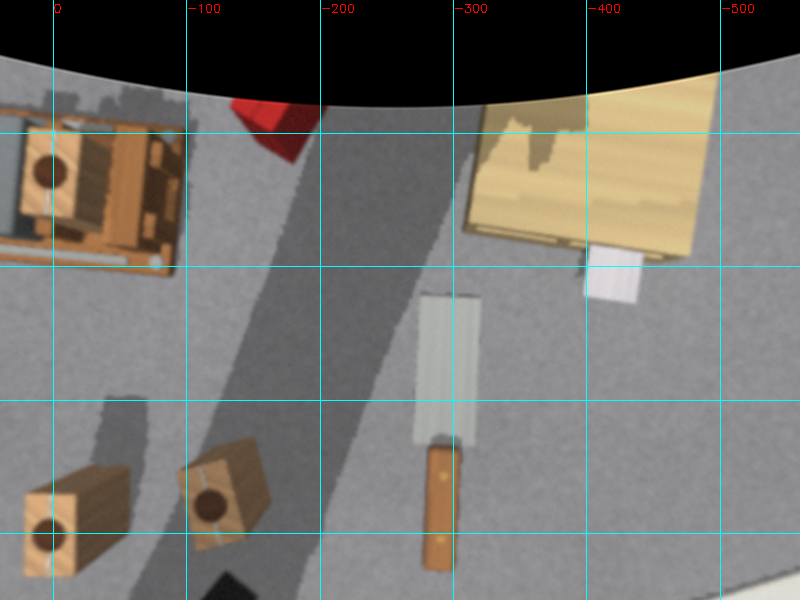

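Top views are clear: press fence right, near base edge from (175,236) to (643,281) in view A. Blanks are at y≈180, 75, −50 and −155, the spreader along x at y≈−290 (knocked possibly later), and the rack mouth faces the robot with the empty slot left of the rule. Now precise poses from masks plus one zoomed composite.

```bash
python3 - <<'E'
from h import *
c=cams.calibration("wrist"); D={}
for n in "AB":
    z=np.load(f"pics/{n}.npz"); D[n]=((z['R'],z['o'],c),z['img'])
def rect(n,z,x0,x1,y0,y1,f):
    P,img=D[n]; s=3; o=ortho(np.ascontiguousarray(img),P,"wrist",z,x0,x1,y0,y1,s)
    hsv=cv2.cvtColor(o,cv2.COLOR_BGR2HSV); m=f(hsv).astype(np.uint8); m=cv2.morphologyEx(m,cv2.MORPH_CLOSE,np.ones((25,25)));m=cv2.morphologyEx(m,cv2.MORPH_OPEN,np.ones((15,15)))
    cs=cv2.findContours(m,0,1)[0]
    if not cs: return None
    b=cv2.boxPoints(cv2.minAreaRect(max(cs,key=cv2.contourArea)))
    w=np.stack([x1-b[:,1]/s,y1-b[:,0]/s],1); e=[w[1]-w[0],w[2]-w[1]]; e.sort(key=np.linalg.norm)
    a=np.degrees(np.arctan2(e[1][1],e[1][0]))%180
    k=((hsv[...,2]<110)&(hsv[...,0]<20)).astype(np.uint8)
    return w.mean(0).round(1),[round(float(np.linalg.norm(v)),1) for v in e],"long axis deg",a.round(1)
wood=lambda lo:(lambda h:(h[...,2]>lo)&(h[...,1]>60)&(h[...,0]<25))
for n,g in [("A",(390,470,140,220)),("A",(380,460,40,110)),("A",(380,460,-80,-10)),("B",(380,460,-80,-10)),("A",(385,470,-190,-110)),("B",(385,470,-190,-110))]:
    for lo in (150,190): print(n,g,lo,rect(n,80,*g,wood(lo)))
for lo in (170,200):
  for n in "AB": print("dry",n,lo,rect(n,94,600,690,-95,-10,wood(lo)))
print("blade",rect("B",4,450,600,-340,-250,lambda h:(h[...,1]<30)&(h[...,2]>165)))
print("handle",rect("B",16,360,470,-330,-250,lambda h:(h[...,1]>90)))
tiles=[]
for n,z,x0,y0 in [("B",58,590,-110),("A",58,590,-110),("A",124,610,190),("B",48,590,-460)]:
    P,img=D[n]; t=ortho(np.ascontiguousarray(img),P,"wrist",z,x0,x0+100,y0,y0+(133 if z!=48 else 200),3 if z!=48 else 2)
    t=cv2.resize(t,(400,300)) if z!=48 else cv2.copyMakeBorder(t,0,100,0,0,0)
    tiles.append(t)
cv2.imwrite("pics/comp.png",np.vstack([np.hstack(tiles[:2]),np.hstack(tiles[2:])]))
E
```

```text
A (390, 470, 140, 220) 150 (array([447.5, 177.8], dtype=float32), [32.8, 49.1], 'long axis deg', np.float32(173.1))
A (390, 470, 140, 220) 190 (array([447.6, 178.2], dtype=float32), [31.7, 49.1], 'long axis deg', np.float32(172.8))
A (380, 460, 40, 110) 150 (array([431.7,  73.8], dtype=float32), [32.6, 56.1], 'long axis deg', np.float32(169.8))
A (380, 460, 40, 110) 190 (array([431.2,  73.4], dtype=float32), [31.6, 55.2], 'long axis deg', np.float32(169.9))
A (380, 460, -80, -10) 150 (array([426. , -41.3], dtype=float32), [31.3, 52.5], 'long axis deg', np.float32(179.0))
A (380, 460, -80, -10) 190 (array([426.1, -39.2], dtype=float32), [25.0, 50.5], 'long axis deg', np.float32(179.3))
B (380, 460, -80, -10) 150 (array([426.1, -42.1], dtype=float32), [31.8, 51.7], 'long axis deg', np.float32(179.2))
B (380, 460, -80, -10) 190 (array([440.9, -42. ], dtype=float32), [19.8, 30.0], 'long axis deg', np.float32(87.9))
A (385, 470, -190, -110) 150 (array([ 459.7, -138.8], dtype=float32), [20.7, 31.0], 'long axis deg', np.float32(90.0))
A (385, 470, -190, -110) 190 (array([ 429. , -158.7], dtype=float32), [7.3, 12.7], 'long axis deg', np.float32(0.0))
B (385, 470, -190, -110) 150 (array([ 460.5, -138.2], dtype=float32), [19.0, 26.3], 'long axis deg', np.float32(90.0))
B (385, 470, -190, -110) 190 None
dry A 170 (array([647.6, -50.6], dtype=float32), [32.1, 52.8], 'long axis deg', np.float32(174.4))
dry B 170 (array([648. , -50.7], dtype=float32), [30.8, 51.6], 'long axis deg', np.float32(174.4))
dry A 200 (array([635.7, -49.4], dtype=float32), [26.0, 30.4], 'long axis deg', np.float32(84.6))
dry B 200 (array([663.5, -52. ], dtype=float32), [17.5, 29.1], 'long axis deg', np.float32(83.4))
blade (array([ 522.6, -294.7], dtype=float32), [44.8, 108.1], 'long axis deg', np.float32(177.2))
handle (array([ 424.7, -289.9], dtype=float32), [23.0, 91.6], 'long axis deg', np.float32(177.1))
```

View pics/comp.png

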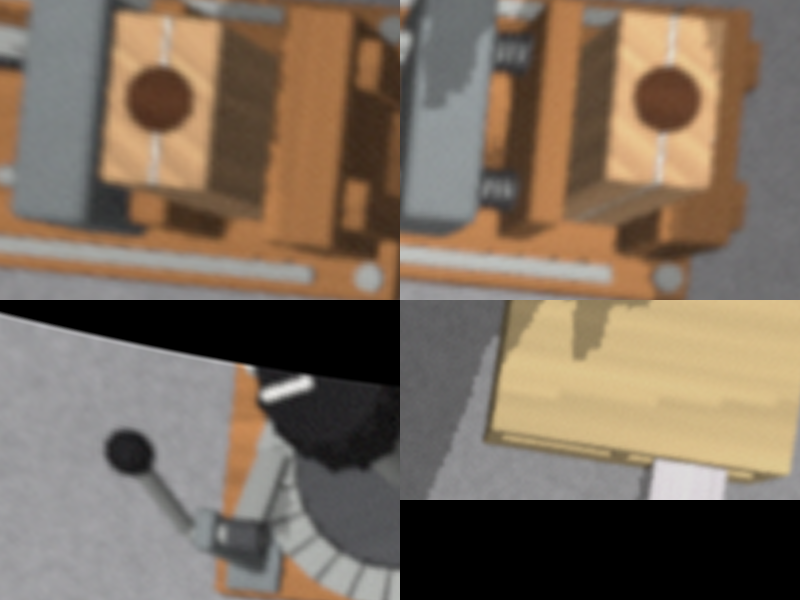

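Press frame: origin ≈ (650,−67), x axis at 84.4°. The measured ball position matches this within 2 mm. Next I check the brush heights by triangulation, then throw the pawl.

```bash
cat >> h.py <<'E'
O=np.array([650.,-67.]); A0=np.radians(84.4); EX=np.array([np.cos(A0),np.sin(A0)]); EY=np.array([-EX[1],EX[0]])
def pr(x,y,z): return [*(O+x*EX+y*EY),z]
def st(*k):
    s=arm.read_state(); print("t %.1f"%s['time'],"pos",np.round(s['position'],1),"F",np.round(s['wrist_force'],1),"M",np.round(s['ft_torque'],2),"grip %.3f"%s['grip_width'],"ff",np.round(s['finger_force'],1),*k)
def snap(n,name,z,x0,x1,y0,y1,s):
    P=campose(n); f=np.ascontiguousarray(cams.grab_frame(n)[:,:,::-1]); np.savez(f"pics/{name}.npz",R=P[0],o=P[1],img=f)
    cv2.imwrite(f"pics/{name}.png",ortho(f,P,n,z,x0,x1,y0,y1,s))
E
python3 - <<'E'
from h import *
Ps,Pd=campose("scene"),campose("side"); k=1.5625
for a in [(545,338),(560,315),(581,341)]:
  for b in [(213,278),(241,270),(237,291)]:
    (v,),o=rays(np.array(a)/k,Ps,"scene"); (w,),p=rays(np.array(b)/k,Pd,"side")
    t=np.linalg.lstsq(np.stack([v,-w],1),p-o,rcond=None)[0]; X=o+v*t[0]; Y=p+w*t[1]
    print(a,b,X.round(),"gap %.0f"%np.linalg.norm(X-Y))
yaw=A0
arm.reach(pr(353,-8,230),down(yaw)); arm.set_gripper(0)
arm.move_straight(pr(353,-8,125),vel=150); st()
r=arm.move_straight(pr(353,33,125),vel=60,force_limit=8); st(r)
arm.move_straight(pr(353,30,230),vel=200)
# knob candidates
for y in np.arange(-2.6,-0.2,.2):
    q=arm.solve_ik(pr(280,0,126),down(y)); print(round(y,1),None if q is None else np.round(q,2))
E
```

```text
(545, 338) (213, 278) [777. 195. 162.] gap 47
(545, 338) (241, 270) [780. 194. 165.] gap 3
(545, 338) (237, 291) [759. 204. 137.] gap 11
(560, 315) (213, 278) [753. 223. 182.] gap 37
(560, 315) (241, 270) [755. 222. 186.] gap 13
(560, 315) (237, 291) [734. 232. 160.] gap 1
(581, 341) (213, 278) [794. 246. 165.] gap 5
(581, 341) (241, 270) [797. 244. 170.] gap 55
(581, 341) (237, 291) [777. 255. 142.] gap 42
t 8.6 pos [692.8 284.  126.1] F [0.4 0.2 0.8] M [ 0.02  0.03 -0.06] grip -0.002 ff 0.0
t 9.0 pos [677.5 285.7 126.3] F [-0.  -0.   0.6] M [ 0.03 -0.11 -0.  ] grip 0.000 ff 0.3 True
-2.6 [ 0.18  0.98 -1.17  1.45  0.92  1.31  1.05]
-2.4 [ 0.19  1.   -1.21  1.45  0.95  1.34  1.23]
-2.2 [ 0.2   1.02 -1.25  1.45  0.98  1.37  1.42]
-2.0 [ 0.21  1.04 -1.29  1.45  1.    1.39  1.6 ]
-1.8 [ 0.22  1.06 -1.32  1.45  1.03  1.42  1.79]
-1.6 [-0.87  1.03  1.13  1.5  -0.96  1.24 -2.77]
-1.4 [-0.81  0.92  0.91  1.49 -0.78  1.11 -2.71]
-1.2 [-0.81  0.92  0.91  1.49 -0.78  1.11 -2.51]
-1.0 [-0.72  0.84  0.69  1.49 -0.59  1.02 -2.45]
-0.8 [-0.72  0.84  0.69  1.49 -0.59  1.02 -2.25]
-0.6 [-0.26  0.74 -0.19  1.47  0.16  0.95 -2.67]
-0.4 [-0.24  0.74 -0.24  1.47  0.2   0.95 -2.5 ]
```

```bash
python3 - <<'E'
from h import *
arm.move_straight(pr(353,-10,230),vel=200)
arm.move_straight(pr(353,-10,125),vel=150); arm.sleep(.2)
r=arm.move_straight(pr(353,35,125),vel=40,force_limit=20); st(r)
print((np.array(arm.read_state()['position'][:2])-O)@EY)
arm.move_straight(pr(353,30,240),vel=200)
# look from above knob region
arm.reach(pr(250,60,330),down(0)); arm.sleep(.2)
snap("wrist","C",110,560,710,150,350,4); st()
E
```

```text
t 12.4 pos [649.8 287.6 124.9] F [-0.1 -0.2  0. ] M [-0.01 -0.04  0.01] grip -0.001 ff 0.0 False
34.75944391521325
t 14.4 pos [614.6 187.9 329.3] F [ 0.6 -0.7 -0.1] M [ 0.01 -0.05 -0.02] grip -0.003 ff 0.0
```

View pics/C.png

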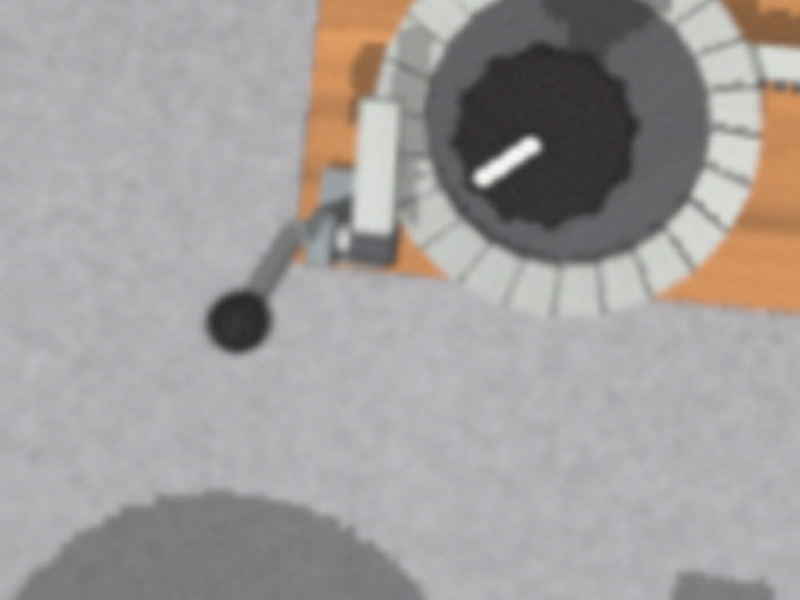

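Pawl is thrown (ball at (240,322), clear of the wheel), and the knob centre agrees with the model. Now winding the jaw back.

```bash
cat >> h.py <<'E'
def spin(delta,step=0.45,mz=1.5):
    q=list(arm.read_state()['q']); m0=np.array(arm.read_state()['ft_torque']); done=0
    while abs(done)<abs(delta)-1e-6:
        d=np.sign(delta)*min(step,abs(delta)-abs(done)); q[6]+=d; arm.move_joints(q); done+=d
        m=np.array(arm.read_state()['ft_torque'])-m0
        if abs(m[2])>mz: print("torque stop",done,m.round(2)); break
    return done
E
python3 - <<'E'
from h import *
arm.reach(pr(280,0,240),down(-.6)); arm.set_gripper(.68)
arm.move_straight(pr(280,0,126),vel=150); st(np.round(arm.read_state()['q'],2))
arm.set_gripper(0); st()
q=arm.read_state()['q'][6]
d=spin(2.7-q); st(d)
arm.set_gripper(.68); arm.move_straight(pr(280,0,230),vel=200)
arm.reach([520,-20,330],down(0)); arm.sleep(.2)
snap("wrist","D",58,600,720,-110,250,800/360)
st()
E
```

```text
t 16.5 pos [677.9 211.9 127. ] F [-0.6  0.7  0.3] M [-0.08  0.02  0.02] grip 0.677 ff 0.0 [-0.24  0.74 -0.23  1.47  0.19  0.95 -2.69]
t 16.8 pos [677.5 211.2 127.7] F [-3.4 -1.8  7.4] M [-0.58  0.73  0.04] grip 0.462 ff 60.2
t 22.9 pos [677.  210.8 127.7] F [-4.5 -0.3  0.2] M [0.23 0.98 0.04] grip 0.459 ff 60.4 5.394955912897526
t 27.2 pos [520. -20. 330.] F [-0.5 -0.4  0.3] M [-0.04  0.02 -0.01] grip 0.678 ff 0.0
```

View pics/D.png

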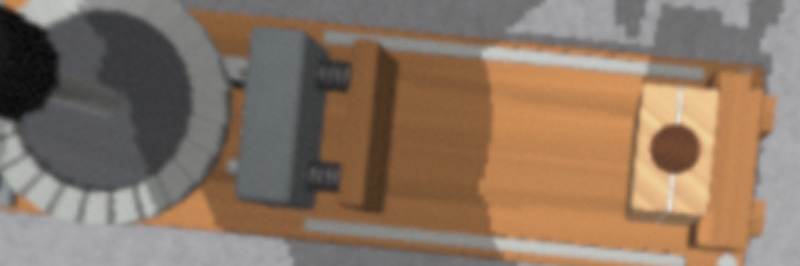

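Jaw is back (plate's upper edge near column 372, about 150 mm opening) and the dry blank still stands at the fence. Next: view the basket from above, then fetch the dry blank.

```bash
cat >> h.py <<'E'
def basket():
    arm.reach([385,320,330],down(0)); arm.sleep(.2)
    P=campose("wrist"); f=np.ascontiguousarray(cams.grab_frame("wrist")[:,:,::-1])
    o=ortho(f,P,"wrist",65,290,590,180,480,2); h=cv2.cvtColor(o,cv2.COLOR_BGR2HSV)
    m=((h[...,1]>70)&(h[...,0]<25)).astype(np.uint8); m=cv2.morphologyEx(m,cv2.MORPH_OPEN,np.ones((7,7)))
    c=max(cv2.findContours(m,0,1)[0],key=cv2.contourArea); (u,v),r=cv2.minEnclosingCircle(c); cv2.imwrite("pics/bk.png",o)
    return [590-v/2,480-u/2],r/2
def scene_sig():
    f=cams.grab_frame("scene"); h=cv2.cvtColor(f,cv2.COLOR_RGB2HSV)[120:180,320:395]
    m=(h[...,1]>90)&(h[...,0]<25); r,c=np.nonzero(m); return round(c.mean(),1),round(r.mean(),1),int(m.sum())
def carry(p,yaw): arm.move_straight(p,vel=350,attitude=down(yaw))
E
python3 - <<'E'
from h import *
b,r=basket(); print("basket",b,r)
arm.reach([560,150,250],down(A0)); print(scene_sig())
arm.set_gripper(1)
X=[647.7,-50.5]
arm.reach([*X,190],down(A0)); arm.move_straight([*X,72],vel=150)
arm.set_gripper(0); st()
arm.move_straight([*X,195],vel=200); arm.sleep(.1); st(scene_sig())
E
```

```text
basket [427.8499450683594, 339.69403076171875] 84.23172760009766
(np.float64(37.8), np.float64(28.4), 2038)
t 32.9 pos [648.2 -50.5  72.9] F [-1.1  1.7  7.4] M [0.15 0.16 0.  ] grip 0.600 ff 63.1
t 33.8 pos [647.  -50.3 193.4] F [ 0.3  0.2 -1.2] M [-0.05 -0.    0.  ] grip 0.601 ff 62.6 (np.float64(37.8), np.float64(28.4), 2036)
```

```bash
python3 - <<'E'
from h import *
carry([428,340,195],A0); st(scene_sig())
arm.move_straight([428,340,67],vel=120,force_limit=10); st()
arm.set_gripper(.85); arm.move_straight([428,340,200],vel=200)
arm.set_gripper(1)
# blank b4 = nearest basket
def fetch(X,yaw,px):
    arm.reach([*X,160],down(yaw)); arm.move_straight([*X,59],vel=150)
    arm.set_gripper(0); g=arm.read_state()['grip_width']
    arm.move_straight([*X,190],vel=250); st("fetched",round(g,3))
    carry(pr(px+6,0,190),A0); carry(pr(px+6,0,110),A0)
    arm.move_straight(pr(px+6,0,74.5),vel=80,force_limit=12); st()
    r=arm.move_straight(pr(px-4,0,74.5),vel=25,force_limit=7)
    p=(np.array(arm.read_state()['position'][:2])-O); print("stopped",r,p@EX,p@EY)
    arm.set_gripper(1); arm.move_straight(pr(p@EX,0,190),vel=250); st()
fetch([426,-42],np.radians(89),16)
snap("wrist","E",58,600,720,-110,250,800/360)
E
```

```text
t 35.3 pos [429.1 338.2 195.3] F [-0.1 -1.  -0.9] M [ 0.04 -0.01 -0.  ] grip 0.602 ff 62.6 (np.float64(38.1), np.float64(27.5), 2119)
t 36.5 pos [428.4 340.1  67.6] F [ 0.2  0.1 -1.3] M [ 0.   -0.02 -0.  ] grip 0.602 ff 62.6
t 41.3 pos [425.6 -41.3 189.4] F [-0.8  0.5 -1. ] M [ 0.05 -0.01 -0.05] grip 0.599 ff 62.6 fetched 0.601
t 42.9 pos [651.5 -44.6  73.7] F [-0.7 -0.4  7.2] M [0.13 0.43 0.06] grip 0.600 ff 63.9
stopped True 16.62918158716605 0.44872946108792133
t 44.3 pos [651.6 -50.2 190.4] F [-0.2  0.3 -0.6] M [0.   0.01 0.04] grip 1.000 ff 0.0
```

View pics/E.png

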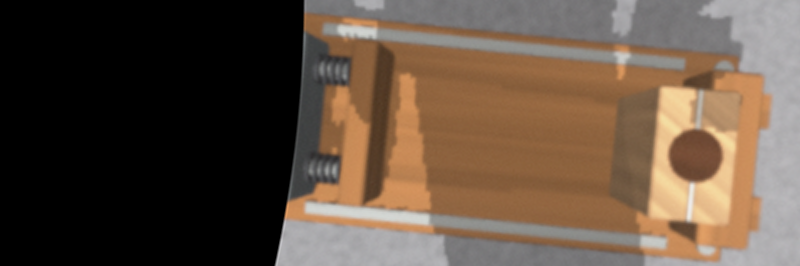

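Blank stands flush at the fence (knot at (695,155)). Placing the other three the same way.

```bash
cat >> h.py <<'E'
def fetch(X,yaw,px):
    arm.reach([*X,165],down(yaw)); arm.move_straight([*X,59],vel=150)
    arm.set_gripper(0); arm.move_straight([*X,190],vel=250); st("fetched")
    assert .55<arm.read_state()['grip_width']<.65
    carry(pr(px+6,0,190),A0); carry(pr(px+6,0,110),A0)
    arm.move_straight(pr(px+6,0,75),vel=80,force_limit=12); st(); arm.sleep(.2)
    r=arm.move_straight(pr(px-4,0,75),vel=25,force_limit=7)
    p=(np.array(arm.read_state()['position'][:2])-O); print("stopped",r,p@EX,p@EY)
    arm.set_gripper(1); arm.move_straight(pr(p@EX,0,190),vel=250)
    return p@EX
E
python3 - <<'E'
from h import *
x=fetch([430,73.8],np.radians(79.9),48.6)
x=fetch([448,178.2],np.radians(83),x+32)
x=fetch([444,-143],np.radians(102.4),x+32)
arm.reach([520,-10,330],down(0)); arm.sleep(.2)
snap("wrist","F",94,600,720,-120,240,800/360); st()
E
```

```text
t 47.3 pos [429.5  74.4 189.3] F [-0.2 -0.2 -0.5] M [ 0.03  0.05 -0.04] grip 0.598 ff 62.5 fetched
t 49.0 pos [654.8 -12.2  73.8] F [-0.3  0.   6.6] M [0.11 0.09 0.02] grip 0.600 ff 63.4
stopped True 49.048156595819385 0.5585395447670516
t 53.7 pos [447.3 178.7 189.2] F [ 0.8  1.1 -1.3] M [ 0.    0.01 -0.04] grip 0.603 ff 62.5 fetched
t 55.4 pos [657.9  20.1  73.9] F [-0.  -0.5  6.8] M [ 0.06  0.16 -0.05] grip 0.604 ff 63.3
stopped True 81.99175223894103 0.5908038657071693
t 60.0 pos [ 443.7 -142.3  189.3] F [ 0.   1.  -1.7] M [ 0.05  0.01 -0.07] grip 0.604 ff 62.1 fetched
t 61.9 pos [661.   53.   73.8] F [-0.5  1.   6.5] M [0.17 0.14 0.03] grip 0.603 ff 61.4
stopped True 114.76263303147316 0.6841401498286839
t 64.8 pos [520.1  -9.9 329.6] F [ 0.3  0.7 -1.2] M [ 0.03  0.01 -0.01] grip 1.001 ff 0.0
```

View pics/F.png

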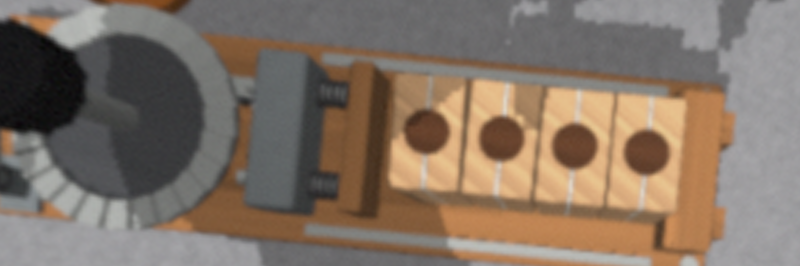

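Four blanks stand tight in a straight row. Dropping the pawl and starting to wind (about 6 teeth expected).

```bash
python3 - <<'E'
from h import *
arm.reach(pr(353,90,230),down(A0)); arm.set_gripper(0)
arm.move_straight(pr(353,90,125),vel=150); arm.sleep(.2)
r=arm.move_straight(pr(353,53,125),vel=40,force_limit=20); st(r)
arm.move_straight(pr(353,66,125),vel=100); arm.move_straight(pr(353,66,240),vel=200)
q=arm.solve_ik(pr(280,0,240),down(1.5)); print(np.round(q,2))
arm.reach(pr(280,0,240),down(1.5)); arm.set_gripper(.68)
snap("wrist","G",94,600,720,150,310,5)
arm.move_straight(pr(280,0,126),vel=150); st(); arm.set_gripper(0)
q=list(arm.read_state()['q'])
for i in range(1,14):
    q[6]-=.1; arm.move_joints(q); s=arm.read_state(); print(round(.1*i,1),np.round(s['ft_torque'],2),np.round(s['wrist_force'],1))
arm.set_gripper(.68); arm.move_straight(pr(280,0,240),vel=200)
arm.reach([520,60,330],down(0)); arm.sleep(.2)
snap("wrist","H",58,600,720,-80,280,800/360); st()
a,b=cv2.imread("pics/G.png"),cv2.imread("pics/H.png"); w=cv2.resize(a,None,fx=.5,fy=.5); w=cv2.copyMakeBorder(w,0,0,0,400,0)
cv2.imwrite("pics/GH.png",np.vstack([w[:,:800],b]))
E
```

```text
t 68.9 pos [631.5 289.6 124.9] F [-0.8  0.2 -0.2] M [-0.    0.02 -0.01] grip 0.001 ff 0.0 False
[-0.78  0.78  0.86  1.36 -0.6   1.26  0.04]
t 71.9 pos [678.  211.5 127. ] F [-0.4 -0.1 -0.5] M [-0.04 -0.04 -0.03] grip 0.683 ff 0.0
0.1 [-0.06 -0.07 -0.04] [ 0.7 -0.4 -4.5]
0.2 [-0.07  0.01 -0.01] [ 0.2 -0.4 -3.5]
0.3 [-0.02 -0.07 -0.03] [ 0.5 -0.3 -3. ]
0.4 [ 0.02 -0.   -0.06] [ 0.1  0.4 -3.2]
0.5 [ 0.01 -0.01 -0.02] [-0.9  0.4 -2.2]
0.6 [-0.    0.03 -0.02] [ 0.5 -0.3 -2. ]
0.7 [ 0.01 -0.01 -0.21] [ 0.7  0.  -1.9]
0.8 [ 0.01 -0.04 -0.05] [ 0.7 -0.3 -0.7]
0.9 [-0.07 -0.14 -0.03] [ 0.2 -0.4 -1.4]
1.0 [-0.09 -0.1  -0.01] [ 1.  -0.4 -0.8]
1.1 [-0.1  -0.17 -0.  ] [ 0.8 -1.5 -0.7]
1.2 [-0.13 -0.29  0.05] [ 0.3 -1.2  0. ]
1.3 [-0.2  -0.25  0.1 ] [ 1.8 -1.3 -0.2]
t 77.7 pos [520.5  60.7 329.4] F [-0.3 -0.2  0.1] M [ 0.07  0.01 -0.  ] grip 0.682 ff 0.0
```

View pics/GH.png

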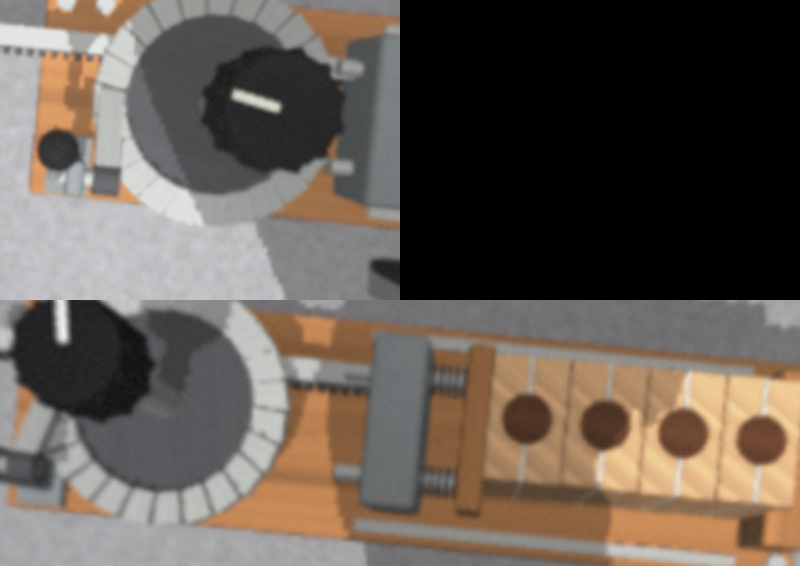

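Pawl is on the wheel again (ball at (58,150)), and the plate has just reached the row. I'll take a reference view straight above the plate gap, wind about one more tooth, and compare.

```bash
python3 - <<'E'
from h import *
def look(n):
    arm.reach([580,85,300],down(0)); arm.sleep(.2); snap("wrist",n,58,610,700,-75,125,4)
look("I1")
arm.reach(pr(280,0,240),down(1.5)); arm.set_gripper(.68)
arm.move_straight(pr(280,0,126),vel=150); arm.set_gripper(0)
q=list(arm.read_state()['q'])
for i in range(3):
    q[6]-=.11; arm.move_joints(q); arm.sleep(.15); s=arm.read_state(); print(np.round(s['ft_torque'],2))
q[6]+=.05; arm.move_joints(q)
arm.set_gripper(.68); arm.move_straight(pr(280,0,240),vel=200)
look("I2"); st()
cv2.imwrite("pics/I12.png",np.vstack([cv2.imread("pics/I1.png")[:290],cv2.imread("pics/I2.png")[:290]]))
E
```

```text
[-0.11 -0.    0.24]
[-0.16  0.1   0.37]
[-0.22  0.09  0.42]
t 84.4 pos [580.3  85.6 299.4] F [ 0.  -1.3 -0.3] M [-0.02  0.03 -0.  ] grip 0.675 ff 0.0
```

View pics/I12.png

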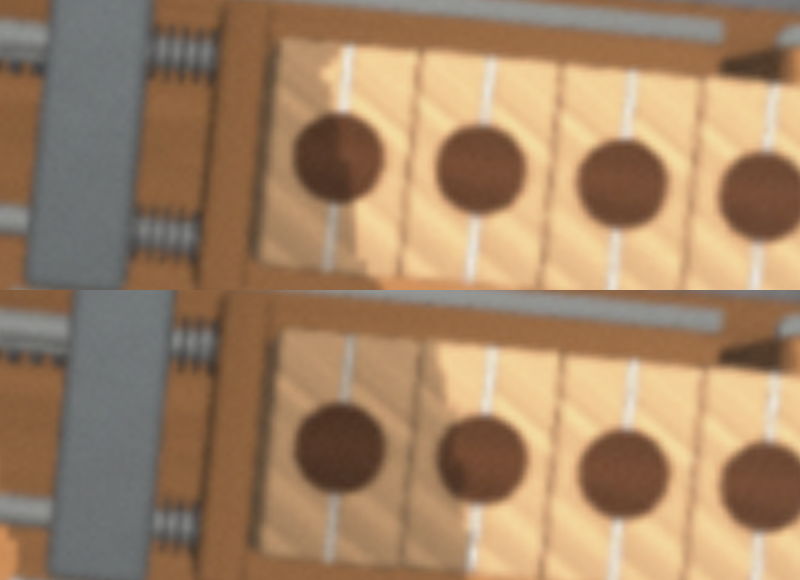

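```bash
python3 - <<'E'
from h import *
c=cams.calibration("wrist"); T=[]
for n,y0 in (("D",55),("I2",25)):
    z=np.load(f"pics/{n}.npz"); P=(z['R'],z['o'],c); print(P[1])
    T.append(ortho(np.ascontiguousarray(z['img']),P,"wrist",58,625,700,y0,y0+100,8)[:300])
    # along-press profile at y=0, mean over y -6..6
    xs=np.arange(95,215,1.)
    pts=np.array([[pr(x,y,58) for x in xs] for y in np.arange(-8,9,2)]).reshape(-1,3)
    m=proj(pts,P,"wrist").astype(np.float32).reshape(9,-1,2); s=cv2.remap(np.ascontiguousarray(z['img']),m[...,0],m[...,1],cv2.INTER_LINEAR).astype(float).mean(0)
    print(n,[f"{int(x)}:{int(p[2])}/{int(p[0])}" for x,p in zip(xs,s)])
cv2.imwrite("pics/DI.png",np.vstack(T))
E
```

```text
[596.19461555 -19.22515619 454.07300203]
D ['95:189/81', '96:179/77', '97:162/70', '98:145/62', '99:138/60', '100:136/59', '101:135/58', '102:135/58', '103:135/59', '104:135/58', '105:135/58', '106:135/59', '107:135/59', '108:135/59', '109:135/58', '110:135/58', '111:134/58', '112:135/59', '113:135/59', '114:134/58', '115:134/58', '116:134/58', '117:134/58', '118:134/58', '119:134/58', '120:134/58', '121:134/58', '122:134/58', '123:134/59', '124:134/58', '125:134/58', '126:133/57', '127:133/57', '128:133/57', '129:133/57', '130:133/58', '131:133/57', '132:133/58', '133:133/58', '134:133/58', '135:133/57', '136:133/57', '137:133/57', '138:132/57', '139:130/57', '140:123/53', '141:108/47', '142:90/40', '143:79/35', '144:75/34', '145:75/34', '146:77/35', '147:78/35', '148:77/34', '149:80/36', '150:90/40', '151:105/46', '152:119/52', '153:128/56', '154:132/58', '155:132/57', '156:132/57', '157:131/57', '158:131/57', '159:130/57', '160:130/56', '161:130/56', '162:129/56', '163:130/56', '164:130/57', '165:130/57', '166:130/57', '167:130/57', '168:130/56', '169:130/57', '170:128/57', '171:1
[... 1645 characters left out ...]
6', '166:112/117', '167:112/116', '168:112/116', '169:111/116', '170:111/116', '171:111/116', '172:112/116', '173:111/115', '174:110/115', '175:108/112', '176:102/103', '177:102/91', '178:113/75', '179:129/65', '180:135/62', '181:137/62', '182:137/62', '183:137/62', '184:137/62', '185:137/62', '186:137/62', '187:137/62', '188:137/62', '189:136/62', '190:136/62', '191:137/62', '192:137/62', '193:137/62', '194:138/62', '195:141/63', '196:148/66', '197:158/70', '198:166/74', '199:173/77', '200:183/81', '201:190/84', '202:193/85', '203:194/85', '204:195/86', '205:195/86', '206:194/86', '207:194/86', '208:194/85', '209:193/85', '210:193/85', '211:193/85', '212:192/85', '213:188/83', '214:179/79']
```

View pics/DI.png

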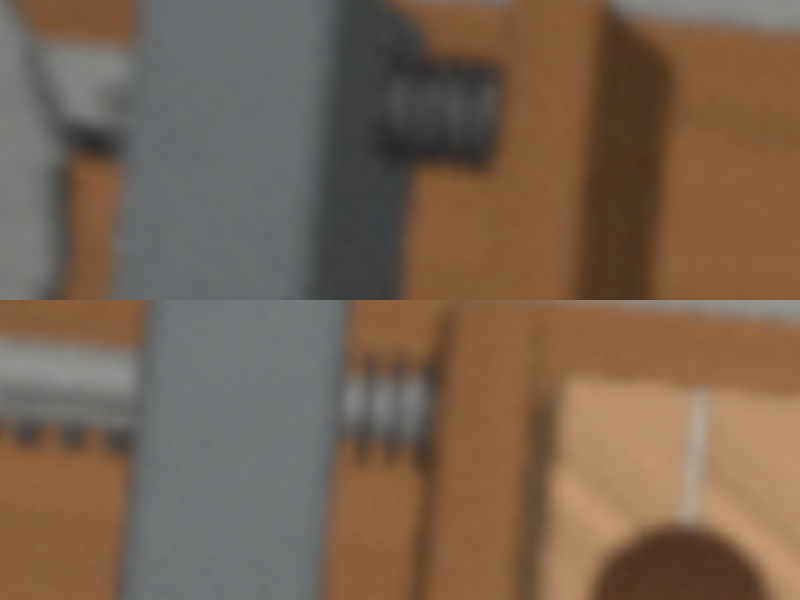

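From D to I2 the jaw-to-plate distance shrank from 57.5 to 49.8 mm, so the plate is pressed in about 7.7 mm. The next click would give about 13.5, so this one is the right one. Now a fresh look at the spreader and rack.

```bash
cat > spr.py <<'E'
from h import *
def measure(tag):
    arm.reach([500,-320,300],down(0)); arm.sleep(.2)
    P=campose("wrist"); f=np.ascontiguousarray(cams.grab_frame("wrist")[:,:,::-1]); np.savez(f"pics/{tag}.npz",R=P[0],o=P[1],img=f)
    s=3; out={}
    def msk(z,x0,x1,y0,y1,fn):
        o=ortho(f,P,"wrist",z,x0,x1,y0,y1,s); m=fn(cv2.cvtColor(o,cv2.COLOR_BGR2HSV)).astype(np.uint8)
        m=cv2.morphologyEx(cv2.morphologyEx(m,cv2.MORPH_CLOSE,np.ones((9,9))),cv2.MORPH_OPEN,np.ones((9,9)))
        c=max(cv2.findContours(m,0,1)[0],key=cv2.contourArea)[:,0]; return np.stack([x1-c[:,1]/s,y1-c[:,0]/s],1)
    w=msk(16,340,560,-380,-200,lambda h:(h[...,1]>90)&(h[...,0]<25)&(h[...,2]<235))
    r=cv2.minAreaRect(w.astype(np.float32)); b=cv2.boxPoints(r); e=sorted([b[1]-b[0],b[2]-b[1]],key=np.linalg.norm)[1]; e=e*np.sign(e[0])
    out['handle']=(np.array(r[0]).round(1),np.round(r[1],1),np.degrees(np.arctan2(e[1],e[0])).round(1))
    k=msk(48,570,690,-520,-270,lambda h:(h[...,1]>60)&(h[...,0]>18)&(h[...,0]<35)&(h[...,2]>140))
    # mouth edge: min x per y bin
    ys=np.arange(-440,-315,4); xs=np.array([k[np.abs(k[:,1]-y)<2.5][:,0].min() for y in ys]); 
    a,b0=np.polyfit(ys,xs,1); res=xs-(a*ys+b0); g=np.abs(res)<2; a,b0=np.polyfit(ys[g],xs[g],1)
    out['mouth']=(a,b0,np.abs(res[g]).max(),"yaw",-np.degrees(np.arctan(a))); out['ylim']=(k[:,1].min(),k[:,1].max())
    return out,f,P
if __name__=="__main__":
    o,f,P=measure("K"); print(o); print(scene_sig())
    cv2.imwrite("pics/Ko.png",ortho(f,P,"wrist",48,360,660,-480,-230,2)); st()
E
python3 spr.py
```

```text
{'handle': (array([ 390.9, -330. ]), array([90.7, 22.5]), np.float32(1.1)), 'mouth': (np.float64(0.13592632331902943), np.float64(662.3153791130194), np.float64(1.9111070381235322), 'yaw', np.float64(-7.740565803202296)), 'ylim': (np.float64(-467.33333333333337), np.float64(-306.3333333333333))}
(np.float64(37.9), np.float64(28.4), 2032)
t 86.2 pos [ 500.4 -319.4  300. ] F [-0.4  0.2  0.5] M [ 0.   -0.03 -0.03] grip 0.682 ff 0.0
```

View pics/Ko.png

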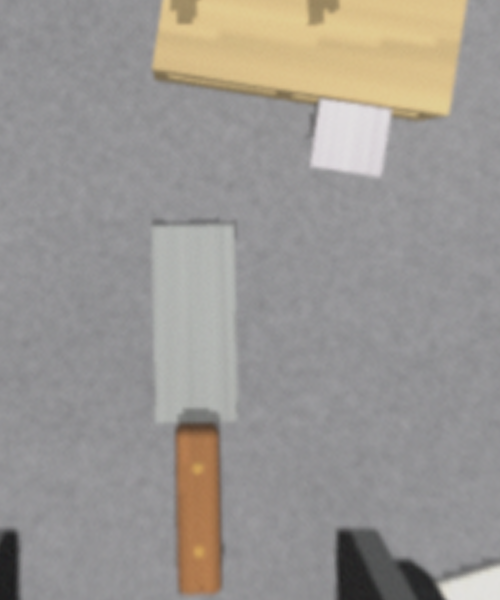

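The spreader has been knocked aside: handle now at (391,−330), yaw 1.1°. The mouth of the empty slot is at about (618.7,−344), with the rack axis at −8.1°. Picking it up and inserting.

```bash
python3 - <<'E'
from h import *
a=np.radians(1.1); d0=np.array([np.cos(a),np.sin(a)]); G=np.array([390.9,-330.])+21*d0
arm.reach([*G,120],down(a)); arm.set_gripper(.6)
arm.move_straight([*G,21],vel=100,force_limit=10); st()
arm.set_gripper(0); st(); z0=arm.read_state()['position'][2]
arm.move_straight([*G,70],vel=80); arm.sleep(.2); st()
r=np.radians(-8.1); d=np.array([np.cos(r),np.sin(r)]); M=np.array([618.7,-344])
S=M-170*d; arm.move_straight([*S,49.5],vel=120,attitude=down(r)); arm.sleep(.3); st()
P=campose("wrist"); f=np.ascontiguousarray(cams.grab_frame("wrist")[:,:,::-1]); cv2.imwrite("pics/L.png",f)
o=ortho(f,P,"wrist",30,440,700,-450,-250,2); cv2.imwrite("pics/Lo.png",o)
h=cv2.cvtColor(o,cv2.COLOR_BGR2HSV); m=((h[...,1]<30)&(h[...,2]>150)).astype(np.uint8); m=cv2.morphologyEx(m,cv2.MORPH_OPEN,np.ones((15,15)))
for c in cv2.findContours(m,0,1)[0]:
    if cv2.contourArea(c)>3000:
        R=cv2.minAreaRect(c); b=cv2.boxPoints(R); print(np.stack([700-b[:,1]/2,-250-b[:,0]/2],1).round(1).tolist(),np.array(R[1])/2)
E
```

```text
t 88.4 pos [ 412.1 -329.8   21.5] F [ 0.2 -0.4  0.6] M [ 0.06 -0.02  0.  ] grip 0.602 ff 0.0
t 88.8 pos [ 412.2 -329.7   21.7] F [-0.3  1.7  6. ] M [ 0.25  0.09 -0.09] grip 0.265 ff 59.4
t 89.8 pos [ 411.7 -329.5   69.5] F [ 0.8 -0.8 -1.5] M [0.05 0.07 0.  ] grip 0.265 ff 58.8
t 90.6 pos [ 450.  -320.4   49.9] F [-0.2  0.7 -1.9] M [ 0.06  0.09 -0.03] grip 0.260 ff 58.8
[[575.5, -346.0], [575.5, -449.5], [440.5, -449.5], [440.5, -346.0]] [135.  103.5]
[[598.0, -250.0], [598.0, -313.5], [440.5, -313.5], [440.5, -250.0]] [157.5  63.5]
```

View pics/Lo.png

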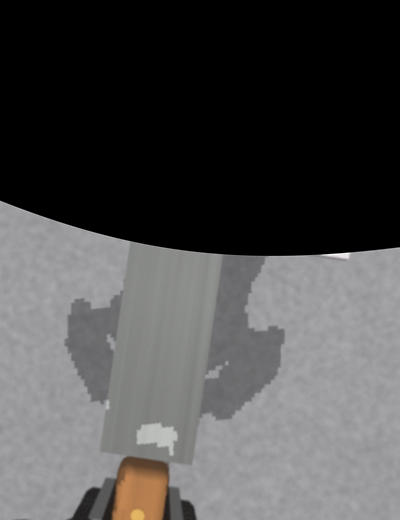

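The spreader sits straight in the grip, blade on the rack axis. Inserting.

```bash
python3 - <<'E'
from h import *
r=np.radians(-8.1); d=np.array([np.cos(r),np.sin(r)]); M=np.array([618.7,-344])
pos=lambda:((np.array(arm.read_state()['position'][:2])-M)@d)
k=arm.move_straight([*(M-110*d),49.5],vel=50,force_limit=7); st(k,pos())
if not k:
    k=arm.move_straight([*(M-34*d),49.5],vel=70,force_limit=9); st(k,pos())
    if not k: k=arm.move_straight([*(M-14*d),49.5],vel=25,force_limit=14); arm.sleep(.2); st(k,pos())
E
```

```text
t 92.0 pos [ 509.4 -328.5   49.5] F [-0.5  0.2 -1.3] M [-0.01  0.08 -0.01] grip 0.265 ff 58.8 False -110.36316976855771
t 93.2 pos [ 584.5 -339.3   49.5] F [-0.5 -0.2 -1.8] M [0.04 0.05 0.  ] grip 0.259 ff 58.8 False -34.507016631645094
t 94.0 pos [ 597.1 -340.3   48. ] F [ 0.8 -0.8 -1.5] M [0.04 0.04 0.01] grip 0.262 ff 58.9 True -21.919901226943793
```

```bash
python3 - <<'E'
from h import *
r=np.radians(-8.1); d=np.array([np.cos(r),np.sin(r)]); M=np.array([618.7,-344])
pos=lambda:((np.array(arm.read_state()['position'][:2])-M)@d)
p=arm.read_state()['position']; k=arm.move_straight([p[0],p[1],44.5],vel=20,force_limit=5); st(k)
p=arm.read_state()['position']; k=arm.move_straight([*(np.array(p[:2])+10*d),p[2]],vel=20,force_limit=14); st(k,pos())
arm.set_gripper(.6); p=arm.read_state()['position']; arm.move_straight([p[0],p[1],130],vel=150)
S=M-130*d; arm.reach([*S,130],down(r)); arm.set_gripper(0)
arm.move_straight([*S,52],vel=120); arm.sleep(.2)
k=arm.move_straight([*(M-90*d),52],vel=30,force_limit=12); st(k,pos())
arm.move_straight([*(M-125*d),52],vel=100); arm.move_straight([*(M-125*d),200],vel=200)
arm.reach([480,-340,300],down(0)); arm.sleep(.2)
P=campose("wrist"); f=np.ascontiguousarray(cams.grab_frame("wrist")[:,:,::-1])
o=ortho(f,P,"wrist",42,500,640,-430,-280,4); cv2.imwrite("pics/N.png",o)
h=cv2.cvtColor(o,cv2.COLOR_BGR2HSV); m=((h[...,1]>110)&(h[...,0]<17)).astype(np.uint8); m=cv2.morphologyEx(m,cv2.MORPH_OPEN,np.ones((11,11)))
c=max(cv2.findContours(m,0,1)[0],key=cv2.contourArea); R=cv2.minAreaRect(c); b=cv2.boxPoints(R); w=np.stack([500*0+640-b[:,1]/4,-280-b[:,0]/4],1)
print(w.round(1).tolist(),np.array(R[1])/4,((w-M)@d).round(1),((w-M)@[-d[1],d[0]]).round(1))
m=((h[...,1]<30)&(h[...,2]>170)); print("steel/rule px",m.sum())
print(scene_sig())
cv2.imwrite("pics/fin.png",cv2.resize(cams.grab_frame("scene")[:,:,::-1],(800,600)))
E
```

```text
t 94.2 pos [ 597.3 -340.6   45.8] F [-0.1  0.5  5.9] M [ 0.1  -0.    0.01] grip 0.262 ff 59.8 True
t 94.5 pos [ 597.9 -340.8   45.8] F [-1.8  0.6  6.3] M [0.18 0.01 0.05] grip 0.262 ff 59.9 True -21.035131169031562
t 98.7 pos [ 519.3 -329.2   50.9] F [-0.4 -0.2 -1.1] M [-0.05 -0.   -0.02] grip -0.001 ff 0.0 True -100.52770872620137
[[533.5999755859375, -319.29998779296875], [620.9000244140625, -332.0], [617.5999755859375, -354.3999938964844], [530.2999877929688, -341.70001220703125]] [22.63629913 88.19033813] [-87.7   0.5   0.4 -87.8] [ 12.5  12.2 -10.5 -10.2]
steel/rule px 21658
(np.float64(37.9), np.float64(28.4), 2032)
```

```bash
python3 - <<'E'
from h import *
arm.reach([580,85,300],down(0)); arm.sleep(.2); P=campose("wrist"); f=np.ascontiguousarray(cams.grab_frame("wrist")[:,:,::-1])
xs=np.arange(120,185,1.); pts=np.array([[pr(x,y,58) for x in xs] for y in np.arange(-8,9,2)]).reshape(-1,3)
m=proj(pts,P,"wrist").astype(np.float32).reshape(9,-1,2); s=cv2.remap(f,m[...,0],m[...,1],cv2.INTER_LINEAR).astype(float).mean(0)
print([f"{int(x)}:{int(p[2])}/{int(p[0])}" for x,p in zip(xs,s)])
print("basket",basket())
o=cv2.imread("pics/bk.png"); h=cv2.cvtColor(o,cv2.COLOR_BGR2HSV); k=((h[...,2]>190)&(h[...,1]>60)&(h[...,0]<25)).astype(np.uint8); k=cv2.morphologyEx(k,cv2.MORPH_OPEN,np.ones((5,5)))
r,c=np.nonzero(k); print("bright wood in basket view",k.sum()/4,"mm2 at",590-r.mean()/2,480-c.mean()/2); st()
E
```

```text
['120:168/97', '121:178/103', '122:180/105', '123:178/103', '124:170/98', '125:150/87', '126:124/72', '127:109/62', '128:112/59', '129:127/61', '130:140/64', '131:145/65', '132:147/66', '133:147/66', '134:146/65', '135:145/65', '136:144/64', '137:142/64', '138:137/61', '139:125/57', '140:110/51', '141:114/52', '142:130/59', '143:141/63', '144:143/65', '145:144/65', '146:144/64', '147:144/65', '148:144/64', '149:143/65', '150:141/65', '151:134/68', '152:121/78', '153:110/94', '154:108/108', '155:112/116', '156:115/119', '157:115/120', '158:115/120', '159:115/120', '160:115/120', '161:115/120', '162:116/120', '163:116/120', '164:115/120', '165:116/121', '166:116/121', '167:116/121', '168:116/121', '169:115/120', '170:116/121', '171:115/120', '172:115/120', '173:114/120', '174:114/118', '175:112/116', '176:106/108', '177:106/94', '178:116/78', '179:133/68', '180:140/64', '181:142/64', '182:142/64', '183:142/64', '184:142/64']
basket ([428.03724670410156, 339.7967071533203], 84.32682800292969)
bright wood in basket view 3566.0 mm2 at 432.785298653954 322.77825294447564
t 104.1 pos [385.7 319.3 330. ] F [-0.4 -0.4  0.4] M [0.02 0.01 0.06] grip 0.002 ff 0.0
```

The press is unchanged, the basket hasn't moved and holds bright wood, and the spreader is home, so I'm handing in.

```bash
python3 -c "
from station import arm
print(arm.job_done())"
```

```text
the job is handed in; nothing more can be done
None
```

I handed the job in at about 104 s: the dry blank is in the basket, four glued blanks are clamped with the plate in about 7.7 mm (of 9 aimed for) and the pawl on the wheel, the spreader is home in the rack, and the glue bottle and brush pot were not touched.

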